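# Index the specimen table and unload the large mount

### The arm

A 6-joint arm with a two-finger parallel gripper is mounted at the origin on a cart in front of the work surface, level with it; the furniture and walls round the work are solid. World frame = base frame: x ahead of the robot, y to its left, z up, the work surface at z = 0. Lengths are in m, angles in rad, forces in N, time in s.
With the tool pointing down it reaches from about 0.35 to 0.975 m from the base axis. Payload 17.4 kg.
Tool frame: the origin (TCP) lies midway between the tips of the shut fingers; the grasp point (between the pads) lies 19 mm behind it; z points along the fingers, y is the line along which they close (so a half turn about z gives the same grasp; the last joint's range is limited). The gripper opens to 85 mm and grips with 20 to 120 N. Pads are 22 mm wide; open, the fingers measure 114 mm over their backs; the gripper's body (76 mm by 85 mm) begins 54 mm behind the grasp point. The pads swing forward as they close: fully open they stand 13 mm farther back than shut.
Start: joints at [1.275, 0.116, 1.442, -0, 1.584, -0.038], TCP at [0.172, 0.653, 0.231] pointing down, gripper open.
Joint ranges: [-2.83, 2.83], [-0.83, 2.19], [0.07, 2.5], [-1.14, 4.28], [0.01, 3], [-2.97, 2.97]. Speed limits (rad/s): [1.89, 1.89, 2.22, 3.14, 3.14, 3.14].

### API

Orientations are given as a unit quaternion [w, x, y, z].
In Python, from cell import env, vision, job gives the robot as it stands.
- The arm moves only by the tool carry_out, never from a script. Its argument "steps" is a list of rows, each a list of 7 numbers: the shift along the tool's x, y, z in cm, then the turn, a rotation vector about the tool's x, y, z in degrees, then the opening, from 0 (shut) to 1 (fully open). In form: [[dx, dy, dz, ax, ay, az, claw], ...]. A call has 1 to 5 rows; each row shifts and turns the commanded pose from where the row before left it, along the tool's axes as they then stand; what a row does not reach is not made up. A row lasts 1/8 s, in which the tool goes at most 62.5 mm and 10.7 degrees, less where a joint would pass 70% of its speed; a pose out of reach is approached as far as the arm can. A call with a gripper value outside its range is refused whole. The fingers move at their own pace and stop on an object; the grip force is fixed at half the most. Time passes only in rows, so rows that do not move let the fingers close. It gives the time, the measured TCP pose, the force, the opening and the grip force at its end, in the units of the state.
- env.get_state(): the state, without advancing time (a new reading comes with each control period).
- vision.capture(name): name is "scene" or "side" or "wrist"; returns a dict with "img" (480x640x3 uint8, blue, green, red), "range_z" (480x640 float32, m along the optical axis (not along the pixel's ray), 0 where there is no reading), "vfov" (degrees; the focal length in pixels is half the picture's height over the tangent of half this angle, whatever the lens; pixels are square), "cx", "cy" (the principal point, pixels), "eye" and "rotation" of the camera in the world. Camera axes: x right, y down, z forward; pixel columns grow to the right and rows downward; lengths in m; the calibration is good to about 2 mm. A picture is of the moment at which its call begins.
- job.sign_off(): hands the job in; it is judged then, once.
The state is a dict: "clock": time; "qpos": joint angles; "qd": joint speeds; "tau": joint torques, N m; "eef_pos": TCP position; "tool_rot": TCP orientation; "force": force on the tool from outside, world axes, zero at the start; "torque": the same for the moment, N m; "grip_width": finger opening in m; "grasp_force": force on a finger pad.
Only numpy, scipy, OpenCV 4.12 (cv2) and the standard library are available. Lean on these libraries where they do the work, as an engineer would, in place of code of your own. Each camera call takes 0.05 s, during which the arm holds its last target. There are 200 camera calls.

### The job

Turn the round index table, click by click, until the large mount (wider than the others) stands in the gap of the clear cover, then lift it out there and set it down in the white tray, flat with its polished face up, leaving the table resting in a click position. Turn the table only by pushing the upright vanes under its top plate, reaching in with a slanted tool. Do not press on the plate, touch the small mounts on the table, disturb those in the tray, or drop the mount.

Things in the scene. Friction and masses are not known exactly. Their poses are not given: they have to be found in the camera images.
- index_stand: Fixed stand of the index table, 244 mm across. Origin on the turning axis at work-surface height, z up; its -x axis points from the turning axis through the middle of the gap in the cover. Grey foot: radius 68 mm, 9 mm high (15 mm within radius 34 mm). Central column: radius 12 mm.
- cover_top (a point): Fixed point on the turning axis, 144 mm up: centre of the top of the fixed clear cover, a flat disc of radius 106 mm, 3 mm thick (24 mm above the plate), with a black cap 36 mm wide and 5 mm high in its middle. The gap is cut out of it 42 degrees to either side of the stand's -x axis. Only the pocket in the gap is open from above.
- star_wheel (a joint): Table angle (star wheel and plate), rad, anticlockwise seen from above. Clicks (detents) at each multiple of 1.047; starts at 0; turns either way, stops at +-4. Leaving a click takes up to 1.1 N m (10 to 20 N at a vane), most a quarter of the way; past half way (0.52) it is drawn to the next click by itself and settles within 0.03.
- vane_left (a point): Outer end, at mid height (38 mm up), of the vane that at the start stands 30 degrees from the gap's middle, at the stand's +y side; it turns with the table. There are six upright radial vanes, 60 degrees apart. Each is a paddle 8 mm thick, from radius 74 to 110 mm, 16 to 60 mm above the work surface, on an arm 46 to 60 mm up from a hub of radius 28 mm.
- vane_right (a point): The same point of the vane at the stand's -y side of the gap at the start. At every click some vane stands 30 degrees to each side of the gap's middle. The plate overhangs the vanes' outer ends by 12 mm, its underside 105 mm above the work surface.
- top_plate: Round aluminium plate that turns with the vanes: radius 122 mm, underside 105 mm and top 117 mm above the work surface, with six flush round pockets, 45 mm wide and 6 mm deep, on a circle of radius 80 mm. At every click one pocket is in the middle of the gap. Origin on the turning axis at the work surface. Do not press on it (8 N at most).
- gap_pocket (a point): Fixed point: centre of the floor of the pocket that stands in the middle of the gap; 80 mm from the turning axis along the stand's -x, 111 mm above the work surface.
- large_mount: The large mount: a black round resin-mounted specimen, 40 mm in diameter and 21 mm high, polished face up; the others are 30 mm wide. Origin at the centre of its underside, z up through the polished face. It starts in a pocket one or two clicks to either side of the gap, under the cover, and stands 15 mm proud of the plate. Weighs about 45 g.
- small_mount_0: Bystander: a black round resin-mounted specimen, 30 mm in diameter, about 15 to 18 mm high, in a pocket of the index table; polished face up, not to be touched. Origin at the centre of its underside. This one starts in the gap.
- small_mount_2: Bystander: a black round resin-mounted specimen, 30 mm in diameter, about 15 to 18 mm high, in a pocket of the index table; polished face up, not to be touched. Origin at the centre of its underside.
- small_mount_4: Bystander: a black round resin-mounted specimen, 30 mm in diameter, about 15 to 18 mm high, in a pocket of the index table; polished face up, not to be touched. Origin at the centre of its underside.
- small_mount_5: Bystander: a black round resin-mounted specimen, 30 mm in diameter, about 15 to 18 mm high, in a pocket of the index table; polished face up, not to be touched. Origin at the centre of its underside.
- sample_tray: Fixed white shallow tray, inside 142 mm (its x) by 198 mm (its y), floor 2 mm above the work surface, walls 20 mm high and 3 mm thick. Origin at the centre of its underside. Its +y half is empty; the two mounts in it stand in its -y half.
- tray_mount_a: Bystander: a green round mount, 30 mm in diameter and 19 mm high, standing in the -y half of the tray. Origin at the centre of its underside.
- tray_mount_b: Bystander: a green round mount, 30 mm in diameter and 19 mm high, standing in the -y half of the tray. Origin at the centre of its underside.
Not all that is in view belongs to the job. There is more than one size of the sample_tray; the job needs the larger.

How it is judged:
By the outcome, as a careful person would: the job done as asked, in the order asked, and still so for the second after the job is handed in, with the robot touching nothing.
It also fails if it takes over 69 s, if anything falls off the work surface, if the arm or the gripper's body presses on something with over 40 N, if the wrist force passes 120 N, or if a joint passes its speed limit or range.

## Working session

There is one attempt and no reset: what is moved stays moved. The work goes in short steps, Python scripts to look and compute and a tool call to move; the robot and the scene stay as the last step left them, time stands still between calls to the robot, and variables do not carry over. Pictures are saved under pics/ and viewed, at most 10 in all, crops included, and the job is handed in when it is done.

Besides the shell and the picture viewer there is one more tool, called after "Request:" as name(argument=value, ...), one argument or row to a line, values as JSON. carry_out: Moves the arm, as the interface text tells. Its arguments: {"type":"object","properties":{"steps":{"type":"array"}},"required":["steps"]}

```bash
ls; mkdir -p pics
cat > h.py <<'E'
import numpy as np, cv2, pickle
from cell import env, vision, job
def cap(n,tag):
    c=vision.capture(n); cv2.imwrite(f'pics/{tag}.png',c['img']); pickle.dump(c,open(f'pics/{tag}.pkl','wb')); return c
def load(tag): return pickle.load(open(f'pics/{tag}.pkl','rb'))
def ray(c,u,v):
    f=c['img'].shape[0]/2/np.tan(np.radians(c['vfov'])/2)
    d=np.array([(u-c['cx'])/f,(v-c['cy'])/f,1.]); return np.array(c['eye']),np.array(c['rotation']).reshape(3,3)@d
def plane(c,u,v,z):
    e,d=ray(c,u,v); return e+d*(z-e[2])/d[2]
def pt(c,u,v):
    e,d=ray(c,u,v); return e+d*c['range_z'][int(v),int(u)]
def cloud(c):
    f=c['img'].shape[0]/2/np.tan(np.radians(c['vfov'])/2)
    v,u=np.mgrid[0:480,0:640]; d=np.stack([(u-c['cx'])/f,(v-c['cy'])/f,np.ones_like(u)],-1)*c['range_z'][...,None]
    return np.array(c['eye'])+d@np.array(c['rotation']).reshape(3,3).T
def proj(c,p):
    f=c['img'].shape[0]/2/np.tan(np.radians(c['vfov'])/2)
    q=np.array(c['rotation']).reshape(3,3).T@(np.array(p)-np.array(c['eye'])); return q[:2]/q[2]*f+[c['cx'],c['cy']]
E
python3 - <<'E'
from h import *
a=cap('scene','s0');b=cap('side','d0')
for c in(a,b): print(c['vfov'],c['cx'],c['cy'],c['eye'],np.round(c['rotation'],3).tolist())
print(env.get_state())
E
```

```text
pics
47.760436605785706 320.05556866134646 232.66290321755713 [-0.07565297 -0.47492364  0.59116513] [-0.46, 0.782, -0.364, 0.21]
53.18131179575279 320.99519910622297 239.80565815262545 [ 0.58790108 -0.63738348  0.71498572] [-0.407, 0.913, 0.031, -0.002]
{'clock': 0.1, 'qpos': array([ 1.27517620e+00,  1.16397377e-01,  1.44217489e+00, -1.98892466e-05,
        1.58402028e+00, -3.78179413e-02]), 'qd': array([-1.29559035e-03, -1.78192175e-03, -2.54718155e-04,  1.73242208e-04,
       -1.37521727e-04, -7.03117109e-05]), 'tau': array([ 2.28557801e-03, -7.33664203e+01, -6.33795261e+01, -2.33228280e-05,
        5.18971559e-03, -3.84818952e-05]), 'eef_pos': array([0.17207103, 0.65252143, 0.23067805]), 'tool_rot': array([-7.31589984e-05,  1.28544540e-01,  9.91703611e-01, -4.94664263e-04]), 'force': array([0.10690016, 0.20674203, 0.95806646]), 'torque': array([ 0.01376498,  0.03573433, -0.02427025]), 'grasp_force': 0.0, 'grip_width': 0.08534748938003678}
```

View pics/s0.png

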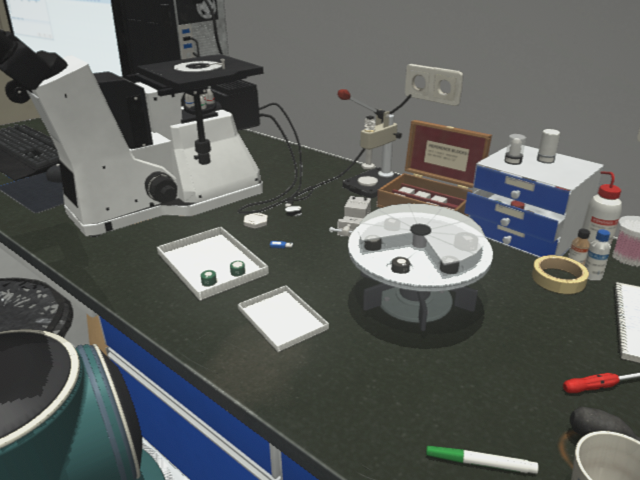

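View pics/d0.png

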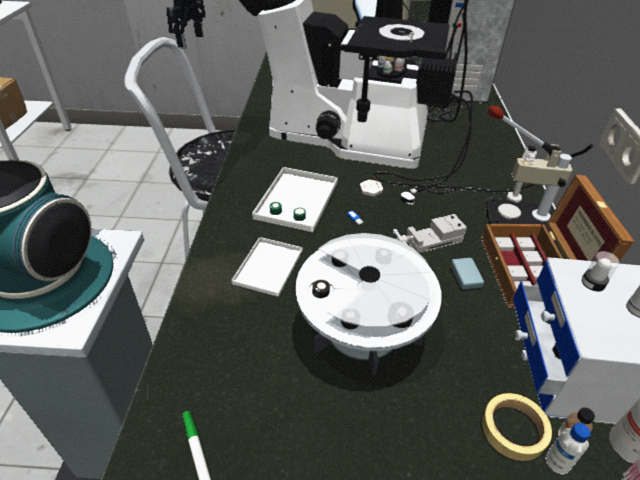

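The side view shows the gap facing the arm with a small mount at (321,288). Under the cover there are mounts near (339,260), (383,255), (350,318) and (401,315). The larger tray is the one holding the green mounts, at side (296,198). Next I'll enlarge the table to pick out the large mount.

```bash
python3 - <<'E'
s=open('h.py').read().replace("np.array(c['rotation']).reshape(3,3)","R(c)")
s+='''
from scipy.spatial.transform import Rotation
def R(c):
    q=np.array(c['rotation']); return q.reshape(3,3) if q.size==9 else Rotation.from_quat(q[[1,2,3,0]]).as_matrix()
'''
open('h.py','w').write(s)
E
python3 - <<'E'
from h import *
a=load('s0');b=load('d0')
x=cv2.resize(a['img'][190:300,335:505],None,fx=4,fy=4,interpolation=2)[:, :]
y=cv2.resize(b['img'][225:365,285:455],None,fx=4,fy=4,interpolation=2)
# fit in 800x600: halves
x=cv2.resize(x,(400,259));y=cv2.resize(y,(680,560))
cv2.imwrite('pics/c1.png',y)
for c,l in((a,[(421,230),(401,264),(240,268),(208,277),(280,330)]),(b,[(370,274),(321,288),(299,213),(275,208)])):
    for u,v in l: print(u,v,pt(c,u,v).round(4))
    P=cloud(c); 
    m=(abs(P[...,2])<.01)&(c['range_z']>0); print('table z',np.median(P[m][:,2]))
    # cap: dark pixels at z~.149
    g=c['img'].max(2)
    m=(abs(P[...,2]-.149)<.006)&(g<60)&(P[...,0]>.3)&(P[...,0]<1.); print('cap',m.sum(),np.median(P[m],0), np.ptp(P[m],0))
    m=(abs(P[...,2]-.111)<.025)&(c['range_z']>0)&(P[...,0]>.2)&(P[...,0]<1.2)&(abs(P[...,1])<.5); print('plate',m.sum(),P[m].min(0),P[m].max(0),np.histogram(P[m][:,2],10))
E
```

```text
421 230 [ 0.6414 -0.086   0.1487]
401 264 [ 0.5621 -0.0992  0.1253]
240 268 [0.4969 0.2193 0.0187]
208 277 [0.4358 0.2412 0.0199]
280 330 [ 0.4284  0.0466 -0.0007]
table z -0.0001685101220693097
cap 214 [0.63537459 0.54198937 0.14841012] [0.52071681 1.55357263 0.01189714]
plate 14241 [ 0.38116114 -0.47780402  0.08602099] [1.13026619 0.49999895 0.13599236] (array([1120, 1211,  867,  907, 1181, 2087, 3809, 1035, 1082,  942]), array([0.08602099, 0.09101813, 0.09601526, 0.1010124 , 0.10600954,
       0.11100668, 0.11600381, 0.12100095, 0.12599809, 0.13099522,
       0.13599236]))
370 274 [ 0.6489 -0.0861  0.15  ]
321 288 [ 0.5699 -0.1023  0.1272]
299 213 [0.5027 0.2228 0.021 ]
275 208 [0.4449 0.2388 0.0192]
table z -0.00010919412492110814
cap 380 [ 0.65087175 -0.07653254  0.14880341] [0.52569426 1.54359864 0.01191969]
plate 13674 [ 0.52566775 -0.31649342  0.08600413] [1.12429709 0.49999561 0.13599942] (array([ 785,  850,  894,  727, 1082, 2147, 4413,  916,  960,  900]), array([0.08600413, 0.09100366, 0.09600318, 0.10100271, 0.10600224,
       0.11100177, 0.1160013 , 0.12100083, 0.12600036, 0.13099989,
       0.13599942]))
```

View pics/c1.png

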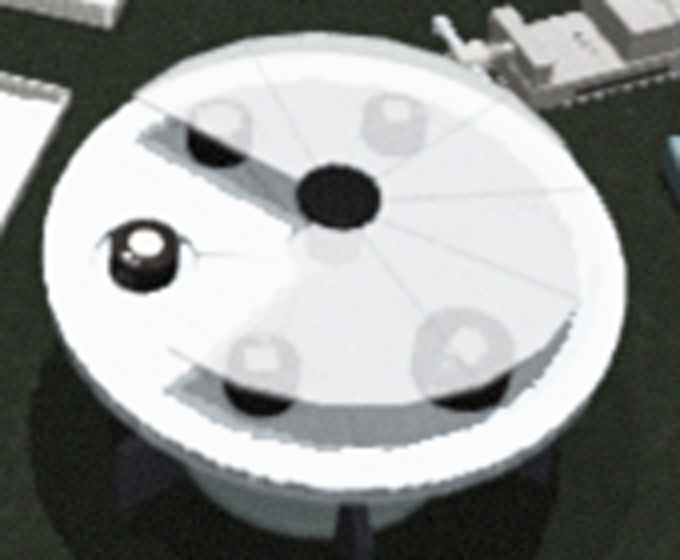

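The large mount is the one at crop (463,360), side pixel (401,315). It looks about 100 px wide, against about 70 px for the small ones at crop (143,255), (260,370), (215,130) and (395,125). It sits two clicks anticlockwise of the gap, so the table has to turn two clicks clockwise. Now I'll measure the exact geometry.

Run:
```python
from h import *
from scipy.optimize import least_squares
def fit(p): 
    s=least_squares(lambda q:np.hypot(p[:,0]-q[0],p[:,1]-q[1])-q[2],[.645,-.085,.12],loss='soft_l1',f_scale=.002); return s.x
for t in('s0','d0'):
    c=load(t);P=cloud(c);hsv=cv2.cvtColor(c['img'],cv2.COLOR_BGR2HSV);g=c['img'].max(2).astype(int)
    C=np.array([.646,-.086])
    # cap by blob on plane .149
    u0,v0=proj(c,[*C,.149]); m=np.zeros((480,640),np.uint8); m[int(v0)-14:int(v0)+14,int(u0)-18:int(u0)+18]=1; m&=(g<90)
    n,l,st,ce=cv2.connectedComponentsWithStats(m.astype(np.uint8)); k=1+np.argmax(st[1:,4]); 
    print(t,'cap',ce[k],st[k],plane(c,*ce[k],.149).round(4))
    # rim outline of white plate
    r=np.hypot(P[...,0]-C[0],P[...,1]-C[1]); m=((abs(P[...,2]-.117)<.006)&(r<.14)&(c['range_z']>0)).astype(np.uint8)
    n=np.argwhere(m); hull=cv2.convexHull(n[:,::-1].astype(np.int32))[:,0]
    q=np.array([plane(c,u,v,.117)[:2] for u,v in hull]); print('plate',fit(q).round(4))
    # mount 0: top dark+white blob depth
    C=fit(q)[:2]; rr=np.hypot(P[...,0]-C[0],P[...,1]-C[1])
    G=C+[-.079,-.015]; m=(np.hypot(P[...,0]-G[0],P[...,1]-G[1])<.03)&(P[...,2]>.1215)
    q=P[m]; print('mount0',len(q),q[:,2].max().round(4),(q[q[:,2]>.125].min(0)+q[q[:,2]>.125].max(0))/2)
    m=(P[...,2]>.02)&(P[...,2]<.058)&(rr>.085)&(rr<.112)&(c['range_z']>0)
    a=np.degrees(np.arctan2(P[m][:,1]-C[1],P[m][:,0]-C[0]))%360; h,_=np.histogram(a,72,(0,360)); print('vanes',[(5*i,int(x)) for i,x in enumerate(h) if x>8])
    # trays: wall tops
    m=((hsv[...,1]<40)&(g>150)&(P[...,2]>-.003)&(P[...,2]<.026)&(P[...,0]>.25)&(P[...,0]<.75)&(P[...,1]>-.1)&(P[...,1]<.5)&(rr>.14)).astype(np.uint8)
    n,l,st,ce=cv2.connectedComponentsWithStats(m)
    for k in range(1,n):
        if st[k,4]>800:
            z=P[(l==k)&(P[...,2]<.024)][:,:2].astype(np.float32); R_=cv2.minAreaRect(z*1000); print('tray',st[k],np.round(R_[0]),np.round(R_[1]),R_[2])
    m=((hsv[...,0]>50)&(hsv[...,0]<90)&(hsv[...,1]>100)&(P[...,2]>.012)&(P[...,2]<.03)&(P[...,0]>.3)).astype(np.uint8)
    n,l,st,ce=cv2.connectedComponentsWithStats(m)
    for k in range(1,n):
        if st[k,4]>15: print('green',ce[k].round(),plane(c,*ce[k],.015).round(3))
```

```text
s0 cap [420.08938547 229.74301676] [411 224  20  12 179] [ 0.6408 -0.0845  0.149 ]
plate [ 0.641  -0.0851  0.1225]
mount0 183 0.1288 [ 0.56723966 -0.09536442  0.12689747]
vanes [(95, 24), (155, 206), (215, 94), (220, 30), (275, 36), (280, 224)]
tray [ 157  227  111   73 3271] [497. 313.] [242. 158.] 75.26932525634766
tray [ 238  286   91   65 2665] [454.  71.] [159. 103.] 74.6540756225586
green [446. 451.] [ 0.378 -0.293  0.015]
d0 cap [369.05859375 273.9375    ] [359 266  21  16 256] [ 0.6474 -0.0851  0.149 ]
plate [ 0.6467 -0.0847  0.1222]
mount0 219 0.1297 [ 0.56857529 -0.09504013  0.12738128]
vanes [(215, 130), (220, 40), (275, 97), (280, 19), (335, 54)]
tray [ 252  167   86   64 2807] [492. 311.] [238. 149.] 76.21285247802734
tray [ 232  238   70   58 2330] [453.  69.] [156. 102.] 74.78767395019531
green [276. 208.] [0.447 0.244 0.015]
green [299. 215.] [0.503 0.222 0.015]
green [189. 425.] [ 0.382 -0.295  0.015]
```

```bash
cat >> h.py <<'E'
from scipy.spatial.transform import Slerp
def pose(az,t):
    a,t=np.radians([az,t]); h=np.array([np.cos(a),np.sin(a),0]); l=np.array([-np.sin(a),np.cos(a),0]); k=np.array([0,0,1.])
    return Rotation.from_matrix(np.stack([l,np.cos(t)*h+np.sin(t)*k,np.sin(t)*h-np.cos(t)*k],1))
def cur():
    s=env.get_state(); q=s['tool_rot']; return s,np.array(s['eef_pos']),Rotation.from_quat(q[[1,2,3,0]])
def plan(*wps,claw=0,start=None):
    """wps: (pos, az, tilt, n)"""
    s,p,r=cur()
    if start: p,r=np.array(start[0]),pose(start[1],start[2])
    print('t',round(s['clock'],2),'q',s['qpos'].round(2),'p',p.round(4),'F',s['force'].round(1))
    i=0
    for P,az,t,n in wps:
        P=np.array(P);sl=Slerp([0,1],Rotation.concatenate([r,pose(az,t)])); p0,r0=p,r
        for k in range(1,n+1):
            p1=p0+(P-p0)*k/n; r1=sl(k/n)
            d=r.inv().apply(p1-p)*100; w=np.degrees((r.inv()*r1).as_rotvec())
            i+=1;print(i,(d.round(1)+0).tolist()+(w.round(1)+0).tolist()+[claw]); p,r=p1,r1
E
python3 -c "
from h import *
plan(((.45,.30,.26),30,0,8),((.48,-.05,.26),0,0,6),((.50,-.28,.24),0,0,4))"
```

```text
t 0.1 q [ 1.28  0.12  1.44 -0.    1.58 -0.04] p [0.1721 0.6525 0.2307] F [0.1 0.2 1. ]
1 [-4.5, -3.4, -0.4, 0.0, 0.0, 5.7, 0]
2 [-4.8, -2.9, -0.4, 0.0, 0.0, 5.7, 0]
3 [-5.1, -2.4, -0.4, 0.0, 0.0, 5.7, 0]
4 [-5.3, -1.9, -0.4, 0.0, 0.0, 5.7, 0]
5 [-5.4, -1.4, -0.4, 0.0, 0.0, 5.7, 0]
6 [-5.5, -0.8, -0.4, 0.0, 0.0, 5.7, 0]
7 [-5.6, -0.3, -0.4, 0.0, 0.0, 5.7, 0]
8 [-5.6, 0.3, -0.4, 0.0, 0.0, 5.7, 0]
9 [-5.3, -2.5, 0.0, 0.0, 0.0, 5.0, 0]
10 [-5.5, -2.0, 0.0, 0.0, 0.0, 5.0, 0]
11 [-5.7, -1.5, 0.0, 0.0, 0.0, 5.0, 0]
12 [-5.8, -1.0, 0.0, 0.0, 0.0, 5.0, 0]
13 [-5.8, -0.5, 0.0, 0.0, 0.0, 5.0, 0]
14 [-5.9, 0.0, 0.0, 0.0, 0.0, 5.0, 0]
15 [-5.8, 0.5, 0.5, 0.0, 0.0, 0.0, 0]
16 [-5.8, 0.5, 0.5, 0.0, 0.0, 0.0, 0]
17 [-5.8, 0.5, 0.5, 0.0, 0.0, 0.0, 0]
18 [-5.8, 0.5, 0.5, 0.0, 0.0, 0.0, 0]
```

Request:
carry_out(
  steps=[
    [-4.5,-3.4,-0.4,0,0,5.7,0],
    [-4.8,-2.9,-0.4,0,0,5.7,0],
    [-5.1,-2.4,-0.4,0,0,5.7,0],
    [-5.3,-1.9,-0.4,0,0,5.7,0],
    [-5.4,-1.4,-0.4,0,0,5.7,0],
  ],
)

```text
clock: 0.72
eef_pos: [0.347, 0.4306, 0.2512]
tool_rot: [-0.0, 0.37, 0.929, -0.0]
force: [0.6, 0.2, 0.0]
grip_width: 0.0
grasp_force: 0.0
```

Request:
carry_out(
  steps=[
    [-5.5,-0.8,-0.4,0,0,5.7,0],
    [-5.6,-0.3,-0.4,0,0,5.7,0],
    [-5.6,0.3,-0.4,0,0,5.7,0],
    [0,0,0,0,0,0,0],
  ],
)

```text
clock: 1.23
eef_pos: [0.4518, 0.298, 0.2633]
tool_rot: [0.0, 0.505, 0.863, -0.0]
force: [-0.2, 1.0, 0.1]
grip_width: 0.0001
grasp_force: 0.0
```

Run:
```python
from h import *
c=cap('wrist','w1'); print(c['eye'],c['vfov'])
plan(((.48,-.05,.26),0,0,6),((.50,-.28,.24),0,0,4))
```

```text
[0.41575113 0.3623768  0.40589821] 71.93458275775286
t 1.27 q [ 0.54 -0.18  1.68  0.    1.64  0.02] p [0.4508 0.2994 0.2631] F [0.2 0.8 0.8]
1 [-5.3, -2.4, 0.1, 0.0, 0.0, 4.9, 0]
2 [-5.5, -2.0, 0.1, 0.0, 0.0, 4.9, 0]
3 [-5.6, -1.5, 0.1, 0.0, 0.0, 4.9, 0]
4 [-5.8, -1.0, 0.1, 0.0, 0.0, 4.9, 0]
5 [-5.8, -0.5, 0.1, 0.0, 0.0, 4.9, 0]
6 [-5.8, 0.0, 0.1, 0.0, 0.0, 4.9, 0]
7 [-5.8, 0.5, 0.5, 0.0, 0.0, 0.0, 0]
8 [-5.8, 0.5, 0.5, 0.0, 0.0, 0.0, 0]
9 [-5.8, 0.5, 0.5, 0.0, 0.0, 0.0, 0]
10 [-5.8, 0.5, 0.5, 0.0, 0.0, 0.0, 0]
```

View pics/w1.png

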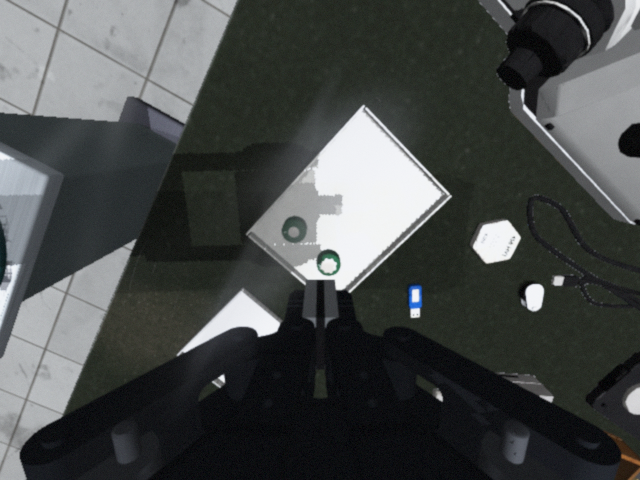

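The wrist view shows the larger tray with corners at (364,107), (450,195) and (248,235). The green mounts are at (294,230) and (328,262), so the upper half is the empty +y half.

Request:
carry_out(
  steps=[
    [-5.3,-2.4,0.1,0,0,4.9,0],
    [-5.5,-2.0,0.1,0,0,4.9,0],
    [-5.6,-1.5,0.1,0,0,4.9,0],
    [-5.8,-1.0,0.1,0,0,4.9,0],
    [-5.8,-0.5,0.1,0,0,4.9,0],
  ],
)

```text
clock: 1.9
eef_pos: [0.4753, 0.0093, 0.2582]
tool_rot: [-0.0, 0.675, 0.738, 0.0]
force: [1.0, 0.4, -0.1]
grip_width: 0.0001
grasp_force: 0.0
```

Request:
carry_out(
  steps=[
    [-5.8,0,0.1,0,0,4.9,0],
    [-5.8,0.5,0.5,0,0,0,0],
    [-5.8,0.5,0.5,0,0,0,0],
    [-5.8,0.5,0.5,0,0,0,0],
    [-5.8,0.5,0.5,0,0,0,0],
  ],
)

```text
clock: 2.52
eef_pos: [0.5022, -0.2805, 0.2369]
tool_rot: [-0.0, 0.705, 0.709, 0.0]
force: [1.0, 0.5, -0.6]
grip_width: 0.0001
grasp_force: 0.0
```

Run:
```python
from h import *
c=load('w1')
k=[plane(c,u,v,.02)[:2] for u,v in((364,107),(450,195),(248,235))]
for x in k: print(x.round(4))
print('sides',np.linalg.norm(k[0]-k[1]),np.linalg.norm(k[0]-k[2]),'centre',(k[1]+k[2])/2)
for u,v in((294,230),(328,262)): print(plane(c,u,v,.019).round(4))
w=cap('wrist','w2')
# check: rotate laterally
plan(((.52,-.33,.24),40,20,4),((.56,-.36,.20),60,55,4))
# table from wrist image
P=cloud(w); m=(abs(P[...,2]-.117)<.006)&(w['range_z']>0)
print(m.sum(),P[m].min(0),P[m].max(0))
```

```text
[0.4425 0.4132]
[0.5811 0.3802]
[0.3955 0.2199]
sides 0.14248173032587816 0.19896196275887376 centre [0.48828932 0.30003359]
[0.4414 0.2525 0.019 ]
[0.498  0.2367 0.019 ]
t 2.58 q [-0.56 -0.1   1.65 -0.    1.59 -0.56] p [ 0.5019 -0.2856  0.2353] F [-2.6 -3.1 -3.5]
1 [-1.1, 0.4, -0.1, -4.8, 1.7, -9.8, 0]
2 [-1.2, 0.3, -0.1, -4.8, 1.7, -9.8, 0]
3 [-1.2, 0.1, -0.1, -4.8, 1.7, -9.8, 0]
4 [-1.2, -0.1, -0.2, -4.8, 1.7, -9.8, 0]
5 [-1.2, -0.1, 1.0, -8.7, 3.1, -4.0, 0]
6 [-1.3, -0.3, 0.9, -8.7, 3.1, -4.0, 0]
7 [-1.3, -0.5, 0.8, -8.7, 3.1, -4.0, 0]
8 [-1.3, -0.7, 0.6, -8.7, 3.1, -4.0, 0]
12637 [ 0.5293907  -0.20149616  0.11100628] [ 0.73348931 -0.11561565  0.11986279]
```

View pics/w2.png

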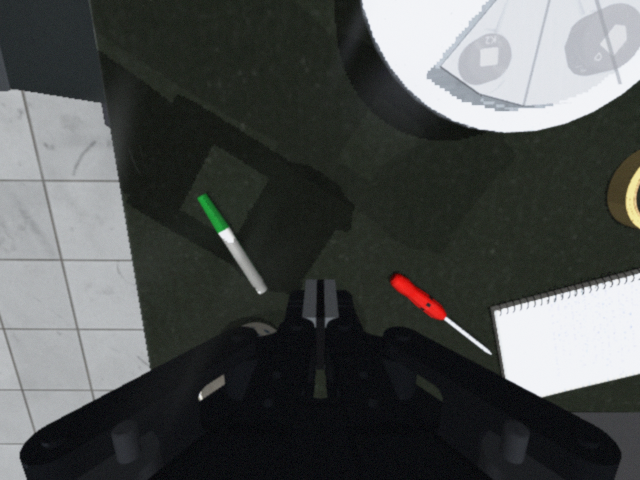

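The wrist view shows the plate rim at top right, with the large mount near (600,40) and a small mount at (485,58). The pen is at (230,240) and the screwdriver at (420,300). A mug is partly hidden near (260,330).

Run:
```python
from h import *
from scipy.optimize import least_squares
c=load('w2');P=cloud(c)
m=(abs(P[...,2]-.117)<.006)&(c['range_z']>0); n=np.argwhere(m); hull=cv2.convexHull(n[:,::-1].astype(np.int32))[:,0]
hull=[h for h in hull if 2<h[0]<637 and 2<h[1]<477]
q=np.array([plane(c,u,v,.117)[:2] for u,v in hull])
s=least_squares(lambda o:np.hypot(q[:,0]-o[0],q[:,1]-o[1])-.122,[.645,-.085],loss='soft_l1',f_scale=.001); print('plate c',s.x,abs(s.fun).max())
for t in('s0','d0'):
    c=load(t);P=cloud(c);r=np.hypot(P[...,0]-.644,P[...,1]+.085)
    m=(c['range_z']>0)&(P[...,2]>.008)&(P[...,2]<.4)&(P[...,0]>.25)&(P[...,0]<.9)&(P[...,1]<-.1)&(P[...,1]>-.7)&(r>.125)
    n,l,st,ce=cv2.connectedComponentsWithStats(m.astype(np.uint8))
    for k in range(1,n):
        if st[k,4]>25: q=P[l==k]; print(t,st[k][:5],q.min(0).round(3),q.max(0).round(3))
    m=(P[...,2]>.02)&(P[...,2]<.058)&(r>.09)&(r<.112)&(c['range_z']>0)
    a=np.degrees(np.arctan2(P[m][:,1]+.085,P[m][:,0]-.644))%360
    for b in(157,217,277,337):
        z=a[abs(a-b)<10]; print(b,len(z),np.percentile(z,[5,50,95]).round(1) if len(z) else '')
```

```text
plate c [ 0.64429739 -0.08002845] 0.0005809057821174468
s0 [501 219   8   7  44] [ 0.892 -0.14   0.065] [ 0.9   -0.125  0.081]
s0 [533 257  56  34 741] [ 0.83  -0.309  0.008] [ 0.9   -0.212  0.028]
s0 [ 614  288   26   71 1294] [ 0.719 -0.436  0.008] [ 0.9   -0.355  0.017]
s0 [563 373  77  19 737] [ 0.587 -0.446  0.008] [ 0.686 -0.365  0.022]
s0 [ 570  406   70   74 4204] [ 0.381 -0.489  0.015] [ 0.554 -0.396  0.095]
s0 [ 427  446  112   27 1184] [ 0.364 -0.392  0.008] [ 0.437 -0.27   0.018]
157 188 [156.5 158.1 159.4]
217 117 [216.2 217.7 220.3]
277 204 [277.9 279.2 281.1]
337 0 
d0 [515 330   6  10  49] [ 0.894 -0.141  0.07 ] [ 0.9   -0.126  0.085]
d0 [ 483  393   55   66 1271] [ 0.832 -0.309  0.008] [ 0.9   -0.211  0.029]
d0 [182 411  28  69 731] [ 0.365 -0.372  0.008] [ 0.43  -0.269  0.018]
157 0 
217 135 [217.4 220.4 221.2]
277 103 [278.6 279.5 282.4]
337 56 [338.4 339.4 340.3]
```

Run:
```python
from h import *
plan(((.50,-.26,.20),30,56,6))
```

```text
t 2.58 q [-0.56 -0.1   1.65 -0.    1.59 -0.56] p [ 0.5019 -0.2856  0.2353] F [-2.6 -3.1 -3.5]
1 [0.4, 0.0, 0.6, -9.1, 2.4, -4.6, 0]
2 [0.4, -0.1, 0.6, -9.1, 2.4, -4.6, 0]
3 [0.4, -0.2, 0.6, -9.1, 2.4, -4.6, 0]
4 [0.4, -0.2, 0.6, -9.1, 2.4, -4.6, 0]
5 [0.4, -0.3, 0.6, -9.1, 2.4, -4.6, 0]
6 [0.4, -0.3, 0.5, -9.1, 2.4, -4.6, 0]
```

Request:
carry_out(
  steps=[
    [0.4,0,0.6,-9.1,2.4,-4.6,0],
    [0.4,-0.1,0.6,-9.1,2.4,-4.6,0],
    [0.4,-0.2,0.6,-9.1,2.4,-4.6,0],
    [0.4,-0.2,0.6,-9.1,2.4,-4.6,0],
    [0.4,-0.3,0.6,-9.1,2.4,-4.6,0],
  ],
)

```text
clock: 3.2
eef_pos: [0.5005, -0.257, 0.2075]
tool_rot: [0.201, 0.493, 0.773, 0.345]
force: [1.3, -0.2, 0.1]
grip_width: 0.0003
grasp_force: 0.0
```

Request:
carry_out(
  steps=[
    [0.4,-0.3,0.5,-9.1,2.4,-4.6,0],
    [0,0,0,0,0,0,0],
  ],
)

```text
clock: 3.45
eef_pos: [0.4991, -0.2531, 0.1988]
tool_rot: [0.233, 0.441, 0.766, 0.406]
force: [0.4, -0.0, -0.0]
grip_width: 0.0
grasp_force: 0.0
```

Run:
```python
from h import *
c=cap('wrist','w3')
c=cap('scene','s1')
s,p,r=cur(); print(r.as_matrix().round(3))
plan(((.555,-.20,.045),30,58,4),((.578,-.17,.038),30,58,2))
```

```text
[[-0.502  0.487  0.715]
 [ 0.865  0.284  0.414]
 [-0.002  0.826 -0.564]]
t 3.55 q [-0.96 -0.25  2.04  1.    1.37 -1.71] p [ 0.5001 -0.2535  0.2016] F [ 0.5 -0.7  0.8]
1 [0.5, -2.2, 3.7, -0.6, 0.0, 0.0, 0]
2 [0.5, -2.2, 3.7, -0.6, 0.0, 0.0, 0]
3 [0.5, -2.3, 3.7, -0.6, 0.0, 0.0, 0]
4 [0.5, -2.3, 3.7, -0.6, 0.0, 0.0, 0]
5 [0.7, 0.6, 1.7, 0.0, 0.0, 0.0, 0]
6 [0.7, 0.6, 1.7, 0.0, 0.0, 0.0, 0]
```

View pics/s1.png

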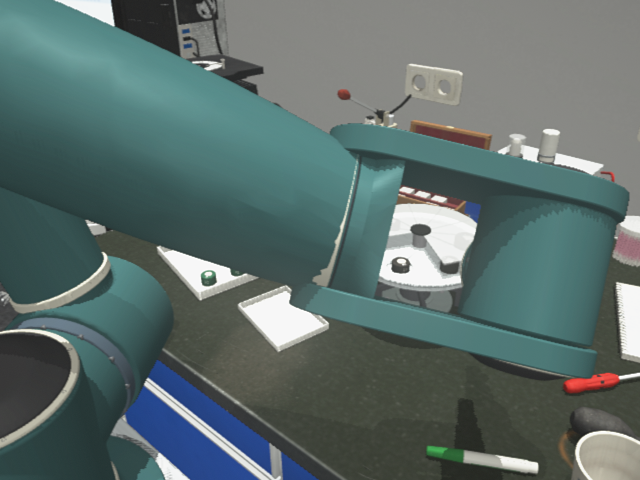

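Request:
carry_out(
  steps=[
    [0.5,-2.2,3.7,-0.6,0,0,0],
    [0.5,-2.2,3.7,-0.6,0,0,0],
    [0.5,-2.3,3.7,-0.6,0,0,0],
    [0.5,-2.3,3.7,-0.6,0,0,0],
    [0,0,0,0,0,0,0],
  ],
)

```text
clock: 4.18
eef_pos: [0.5547, -0.1973, 0.0434]
tool_rot: [0.241, 0.435, 0.758, 0.421]
force: [-0.1, -0.0, 0.8]
grip_width: 0.0
grasp_force: 0.0
```

Run:
```python
from h import *
plan(((.588,-.170,.038),30,58,2))
# push arc: tool centre offset 11+4mm behind vane at r=.097
C=np.array([.644,-.083])
for a in (218.5,208,198,188,181):
    t=np.radians(a); x=C+.097*np.array([np.cos(t),np.sin(t)])+.015*np.array([-np.sin(t),np.cos(t)]); print(a,x.round(3))
```

```text
t 4.17 q [-0.81 -0.02  2.16  1.18  1.11 -1.97] p [ 0.5547 -0.1973  0.0434] F [-0.1 -0.   0.8]
1 [0.3, 0.9, 1.9, 0.0, -0.2, 0.1, 0]
2 [0.3, 0.9, 1.9, 0.0, -0.2, 0.1, 0]
218.5 [ 0.577 -0.155]
208 [ 0.565 -0.142]
198 [ 0.556 -0.127]
188 [ 0.55  -0.111]
181 [ 0.547 -0.1  ]
```

Request:
carry_out(
  steps=[
    [0.3,0.9,1.9,0,0,0,0],
    [0.3,0.9,1.9,0,0,0,0],
    [0,0,0,0,0,0,0],
  ],
)

```text
clock: 4.55
eef_pos: [0.5888, -0.1731, 0.0429]
tool_rot: [0.245, 0.434, 0.758, 0.421]
force: [0.2, 0.2, 0.8]
grip_width: 0.0004
grasp_force: 0.0
```

Run:
```python
from h import *
plan(((.577,-.150,.038),30,58,2),((.563,-.137,.038),30,58,2),((.553,-.120,.038),30,58,2),((.546,-.098,.038),30,58,3))
```

```text
t 4.55 q [-0.72 -0.    2.14  1.22  1.03 -1.95] p [ 0.5888 -0.1731  0.0429] F [0.2 0.2 0.8]
1 [1.3, -0.2, 0.2, 0.1, 0.0, 0.2, 0]
2 [1.3, -0.2, 0.2, 0.1, 0.0, 0.2, 0]
3 [0.9, -0.1, -0.2, 0.0, 0.0, 0.0, 0]
4 [0.9, -0.1, -0.2, 0.0, 0.0, 0.0, 0]
5 [1.0, 0.0, 0.0, 0.0, 0.0, 0.0, 0]
6 [1.0, 0.0, 0.0, 0.0, 0.0, 0.0, 0]
7 [0.8, 0.1, 0.1, 0.0, 0.0, 0.0, 0]
8 [0.8, 0.1, 0.1, 0.0, 0.0, 0.0, 0]
9 [0.8, 0.1, 0.1, 0.0, 0.0, 0.0, 0]
```

Request:
carry_out(
  steps=[
    [1.3,-0.2,0.2,0,0,0,0],
    [1.3,-0.2,0.2,0,0,0,0],
    [0.9,-0.1,-0.2,0,0,0,0],
    [0.9,-0.1,-0.2,0,0,0,0],
  ],
)

```text
clock: 5.05
eef_pos: [0.5625, -0.1376, 0.0356]
tool_rot: [0.245, 0.436, 0.757, 0.42]
force: [12.8, -7.2, -4.2]
grip_width: -0.0001
grasp_force: 5.8
```

Request:
carry_out(
  steps=[
    [1.0,0,0,0,0,0,0],
    [1.0,0,0,0,0,0,0],
    [0.8,0.1,0.1,0,0,0,0],
    [0.8,0.1,0.1,0,0,0,0],
  ],
)

```text
clock: 5.55
eef_pos: [0.5463, -0.1041, 0.0357]
tool_rot: [0.244, 0.435, 0.757, 0.421]
force: [-0.0, -0.5, 0.1]
grip_width: -0.0
grasp_force: 0.0
```

```bash
cat >> h.py <<'E'
def vanes(tag):
    for n in('side','scene'):
        c=cap(n,tag+n);P=cloud(c);r=np.hypot(P[...,0]-.644,P[...,1]+.083)
        m=(P[...,2]>.02)&(P[...,2]<.055)&(r>.09)&(r<.112)&(c['range_z']>0)
        a=np.degrees(np.arctan2(P[m][:,1]+.083,P[m][:,0]-.644))%360; h,_=np.histogram(a,72,(0,360)); print(n,[(5*i,int(x)) for i,x in enumerate(h) if x>15])
E
python3 - <<'E'
from h import *
vanes('v1'); plan(((.546,-.098,.038),30,58,1))
E
```

```text
side [(195, 50), (200, 18), (245, 87), (300, 91), (305, 58)]
scene [(120, 21), (300, 161)]
t 5.65 q [-0.66 -0.17  2.31  1.24  0.99 -1.93] p [ 0.5462 -0.1036  0.0355] F [-0.3  1.2 -0.9]
1 [0.5, 0.4, 0.1, 0.3, -0.1, 0.3, 0]
```

Request:
carry_out(
  steps=[
    [0.4,0,0,0,0,0,0],
    [0,0,0,0,0,0,0],
    [0,0,0,0,0,0,0],
    [0,0,0,0,0,0,0],
  ],
)

```text
clock: 6.15
eef_pos: [0.545, -0.1011, 0.0355]
tool_rot: [0.244, 0.435, 0.757, 0.421]
force: [0.3, 0.1, -0.6]
grip_width: 0.0002
grasp_force: 0.0
```

Run:
```python
from h import *
vanes('v2'); plan(((.515,-.14,.040),30,58,2),((.555,-.1973,.043),30,58,2),((.588,-.172,.038),30,58,2),((.588,-.172,.038),30,58,1))
```

```text
side [(195, 57), (220, 114), (275, 63), (280, 37), (335, 49)]
scene [(275, 165), (280, 42)]
t 6.25 q [-0.66 -0.17  2.31  1.24  0.98 -1.93] p [ 0.545  -0.1011  0.0355] F [-0.4 -0.7 -0.9]
1 [-0.9, -1.0, -2.0, 0.1, 0.0, 0.1, 0]
2 [-0.9, -1.0, -2.0, 0.1, 0.0, 0.1, 0]
3 [-3.5, 0.3, 0.2, 0.0, 0.0, 0.0, 0]
4 [-3.5, 0.3, 0.2, 0.0, 0.0, 0.0, 0]
5 [0.3, 0.9, 1.9, 0.0, 0.0, 0.0, 0]
6 [0.3, 0.9, 1.9, 0.0, 0.0, 0.0, 0]
7 [0.0, 0.0, 0.0, 0.0, 0.0, 0.0, 0]
```

Request:
carry_out(
  steps=[
    [-0.9,-1.0,-2.0,0,0,0,0],
    [-0.9,-1.0,-2.0,0,0,0,0],
    [-3.5,0.3,0.2,0,0,0,0],
    [-3.5,0.3,0.2,0,0,0,0],
    [0,0,0,0,0,0,0],
  ],
)

```text
clock: 6.88
eef_pos: [0.5573, -0.1979, 0.0431]
tool_rot: [0.245, 0.435, 0.757, 0.421]
force: [-0.2, 0.7, -0.0]
grip_width: 0.0003
grasp_force: 0.0
```

Request:
carry_out(
  steps=[
    [0.3,0.9,1.9,0,0,0,0],
    [0.3,0.9,1.9,0,0,0,0],
    [0,0,0,0,0,0,0],
  ],
)

```text
clock: 7.25
eef_pos: [0.5893, -0.1686, 0.0378]
tool_rot: [0.243, 0.434, 0.758, 0.421]
force: [-0.1, 0.0, -0.5]
grip_width: -0.0003
grasp_force: 0.0
```

Run:
```python
from h import *
plan(((.577,-.150,.038),30,58,2),((.563,-.137,.037),30,58,2),((.553,-.120,.037),30,58,2),((.546,-.101,.037),30,58,2))
```

```text
t 7.25 q [-0.71  0.    2.15  1.22  1.03 -1.96] p [ 0.5893 -0.1686  0.0378] F [-0.1  0.  -0.5]
1 [1.1, 0.0, -0.1, 0.1, -0.1, 0.1, 0]
2 [1.1, 0.0, -0.1, 0.1, -0.1, 0.1, 0]
3 [0.9, -0.2, -0.2, 0.0, 0.0, 0.0, 0]
4 [0.9, -0.2, -0.2, 0.0, 0.0, 0.0, 0]
5 [1.0, 0.0, 0.0, 0.0, 0.0, 0.0, 0]
6 [1.0, 0.0, 0.0, 0.0, 0.0, 0.0, 0]
7 [1.0, 0.1, 0.1, 0.0, 0.0, 0.0, 0]
8 [1.0, 0.1, 0.1, 0.0, 0.0, 0.0, 0]
```

Request:
carry_out(
  steps=[
    [1.1,0,-0.1,0,0,0,0],
    [1.1,0,-0.1,0,0,0,0],
    [0.9,-0.1,-0.2,0,0,0,0],
    [0.9,-0.1,-0.2,0,0,0,0],
    [1.0,0,0,0,0,0,0],
  ],
)

```text
clock: 7.88
eef_pos: [0.559, -0.1308, 0.0402]
tool_rot: [0.246, 0.436, 0.757, 0.42]
force: [12.4, -7.5, -4.1]
grip_width: -0.0002
grasp_force: 6.0
```

Request:
carry_out(
  steps=[
    [1.0,0,0,0,0,0,0],
    [0.9,0.1,0.1,0,0,0,0],
    [0.9,0.1,0.1,0,0,0,0],
    [0,0,0,0,0,0,0],
    [0,0,0,0,0,0,0],
  ],
)

```text
clock: 8.5
eef_pos: [0.5472, -0.1042, 0.0401]
tool_rot: [0.244, 0.435, 0.758, 0.421]
force: [1.0, -0.5, 0.1]
grip_width: -0.0001
grasp_force: 0.0
```

Request:
carry_out(
  steps=[
    [0,0,0,0,0,0,0],
    [0,0,0,0,0,0,0],
    [0,0,0,0,0,0,0],
    [0,0,0,0,0,0,0],
  ],
)

```text
clock: 9.0
eef_pos: [0.5473, -0.1043, 0.04]
tool_rot: [0.244, 0.435, 0.758, 0.421]
force: [0.4, -0.7, -0.2]
grip_width: 0.0003
grasp_force: 0.0
```

Run:
```python
from h import *
vanes('v3'); plan(((.46,-.15,.09),30,58,3),((.44,-.15,.25),15,25,5),((.47,-.12,.26),-10,0,4),claw=.65)
```

```text
side [(195, 25), (200, 25), (215, 17), (220, 104), (275, 58), (280, 31), (335, 50)]
scene [(275, 165), (280, 36)]
t 9.1 q [-0.66 -0.17  2.3   1.23  0.99 -1.92] p [ 0.5473 -0.1043  0.04  ] F [ 0.4  0.  -0.3]
1 [0.1, -0.3, -3.7, 0.1, 0.0, 0.1, 0.65]
2 [0.1, -0.3, -3.7, 0.1, 0.0, 0.1, 0.65]
3 [0.1, -0.3, -3.7, 0.1, 0.0, 0.1, 0.65]
4 [0.2, 2.5, -2.0, 6.6, -2.0, 2.3, 0.65]
5 [0.2, 2.3, -2.3, 6.6, -2.0, 2.3, 0.65]
6 [0.2, 2.0, -2.5, 6.6, -2.0, 2.3, 0.65]
7 [0.2, 1.7, -2.7, 6.6, -2.0, 2.3, 0.65]
8 [0.2, 1.4, -2.9, 6.6, -2.0, 2.3, 0.65]
9 [0.5, 0.9, 0.2, 6.1, -1.4, 6.1, 0.65]
10 [0.6, 0.9, 0.0, 6.1, -1.4, 6.1, 0.65]
11 [0.7, 0.8, -0.1, 6.1, -1.4, 6.1, 0.65]
12 [0.8, 0.7, -0.2, 6.1, -1.4, 6.1, 0.65]
```

Run:
```python
from h import *
plan(((.498,-.165,.06),30,58,2),((.48,-.19,.20),20,35,4),((.47,-.16,.26),-10,0,5),claw=.65)
```

```text
t 9.1 q [-0.66 -0.17  2.3   1.23  0.99 -1.92] p [ 0.5473 -0.1043  0.04  ] F [ 0.4  0.  -0.3]
1 [-1.4, -1.1, -3.6, 0.1, 0.0, 0.1, 0.65]
2 [-1.4, -1.1, -3.6, 0.1, 0.0, 0.1, 0.65]
3 [-0.3, 2.6, -2.5, 5.7, -1.8, 1.7, 0.65]
4 [-0.3, 2.3, -2.7, 5.7, -1.8, 1.7, 0.65]
5 [-0.3, 2.1, -2.9, 5.7, -1.8, 1.7, 0.65]
6 [-0.4, 1.8, -3.1, 5.7, -1.8, 1.7, 0.65]
7 [0.6, 0.7, -1.0, 6.8, -1.8, 5.8, 0.65]
8 [0.7, 0.5, -1.1, 6.8, -1.8, 5.8, 0.65]
9 [0.7, 0.3, -1.1, 6.8, -1.8, 5.8, 0.65]
10 [0.7, 0.1, -1.2, 6.8, -1.8, 5.8, 0.65]
11 [0.6, -0.1, -1.2, 6.8, -1.8, 5.8, 0.65]
```

Request:
carry_out(
  steps=[
    [-1.4,-1.1,-3.6,0,0,0,0],
    [-1.4,-1.1,-3.6,0,0,0,0],
    [-0.3,2.6,-2.5,5.7,-1.8,1.7,0],
    [-0.3,2.3,-2.7,5.7,-1.8,1.7,0],
    [-0.3,2.1,-2.9,5.7,-1.8,1.7,0.65],
  ],
)

```text
clock: 9.72
eef_pos: [0.4827, -0.1838, 0.1658]
tool_rot: [0.193, 0.52, 0.779, 0.292]
force: [0.6, -0.5, -0.8]
grip_width: 0.017
grasp_force: 0.0
```

Request:
carry_out(
  steps=[
    [-0.4,1.8,-3.1,5.7,-1.8,1.7,0.65],
    [0.6,0.7,-1.0,6.8,-1.8,5.8,0.65],
    [0.7,0.5,-1.1,6.8,-1.8,5.8,0.65],
    [0.7,0.3,-1.1,6.8,-1.8,5.8,0.65],
    [0.7,0.1,-1.2,6.8,-1.8,5.8,0.65],
  ],
)

```text
clock: 10.35
eef_pos: [0.4693, -0.1647, 0.2486]
tool_rot: [0.038, 0.73, 0.681, 0.054]
force: [0.5, -0.4, -0.3]
grip_width: 0.0555
grasp_force: 0.0
```

Run:
```python
from h import *
c=cap('wrist','w4'); s=cap('side','d4');a=cap('scene','s4'); print(env.get_state()['grip_width'])
plan(((.52,-.10,.26),8.5,0,4),claw=.65)
t=np.hstack([cv2.resize(s['img'][215:365,285:455],(500,440)),cv2.resize(c['img'],(300,225)).__class__(shape=(440,300,3),dtype=np.uint8)*0])
t[:225,500:]=cv2.resize(c['img'],(300,225)); cv2.imwrite('pics/c4.png',t)
```

```text
0.05564005085640572
t 10.5 q [-0.43 -0.36  1.85  0.07  1.53 -0.37] p [ 0.4703 -0.1645  0.2477] F [ 0.2 -0.6 -0.8]
1 [1.7, 1.2, -0.1, 1.9, -0.2, -3.0, 0.65]
2 [1.6, 1.3, -0.2, 1.9, -0.2, -3.0, 0.65]
3 [1.6, 1.3, -0.2, 1.9, -0.2, -3.0, 0.65]
4 [1.5, 1.4, -0.3, 1.9, -0.2, -3.0, 0.65]
```

View pics/c4.png

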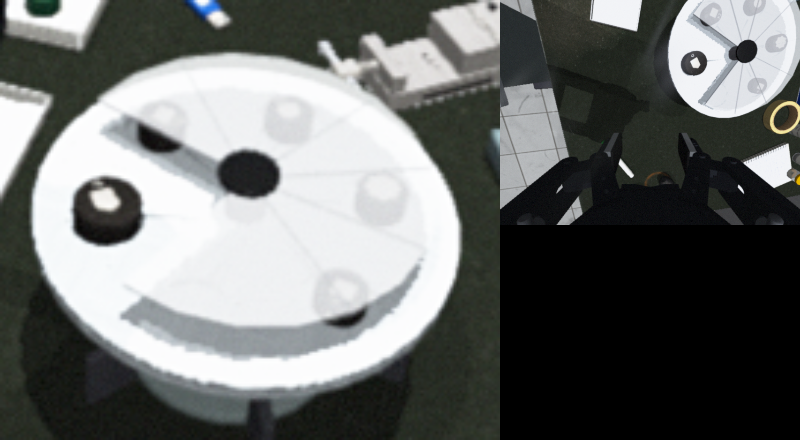

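The large mount (crop (107,210)) now stands in the gap, and the table has clicked twice. Now I'll locate the mount from all three views.

Run:
```python
from h import *
from scipy.optimize import least_squares
for t in('w4','d4','s4'):
    c=load(t);P=cloud(c); ok=c['range_z']>0
    m=((abs(P[...,2]-.117)<.006)&ok&(np.hypot(P[...,0]-.644,P[...,1]+.083)<.14)); n=np.argwhere(m); hull=cv2.convexHull(n[:,::-1].astype(np.int32))[:,0]
    q=np.array([plane(c,u,v,.117)[:2] for u,v in hull]); s=least_squares(lambda o:np.hypot(q[:,0]-o[0],q[:,1]-o[1])-.122,[.645,-.085],loss='soft_l1',f_scale=.001); print(t,'plate c',s.x.round(4))
    m=((P[...,2]>.1285)&(P[...,2]<.136)&ok&(np.hypot(P[...,0]-.566,P[...,1]+.095)<.035)).astype(np.uint8)
    n,l,st,ce=cv2.connectedComponentsWithStats(m);k=1+np.argmax(st[1:,4]);q=np.argwhere(l==k)[:,::-1].astype(np.int32)
    h=cv2.convexHull(q)[:,0]; e=np.array([plane(c,u,v,.132)[:2] for u,v in h]).astype(np.float32)
    (x,y),r=cv2.minEnclosingCircle(e); print('mount',x,y,'r',r,'z',np.median(P[l==k][:,2]), 'rel',np.array([x,y])-s.x, np.hypot(*(np.array([x,y])-s.x)))
```

```text
w4 plate c [ 0.6448 -0.0796]
mount 0.5659866333007812 -0.09214230626821518 r 0.020457351580262184 z 0.1319316660544415 rel [-0.07883336 -0.01252622] 0.07982232825331131
d4 plate c [ 0.6468 -0.085 ]
mount 0.5680170059204102 -0.09651921689510345 r 0.021029138937592506 z 0.1315870748679437 rel [-0.07879872 -0.01152129] 0.07963653841699242
s4 plate c [ 0.6405 -0.0854]
mount 0.5661160349845886 -0.09544189274311066 r 0.02193230204284191 z 0.1315815731682441 rel [-0.07434259 -0.01000098] 0.07501226824515336
```

Run:
```python
from h import *
plan(((.567,-.0945,.20),8.7,0,4),claw=.75)
```

```text
t 10.5 q [-0.43 -0.36  1.85  0.07  1.53 -0.37] p [ 0.4703 -0.1645  0.2477] F [ 0.2 -0.6 -0.8]
1 [1.9, 2.1, 1.5, 1.9, -0.2, -3.1, 0.75]
2 [1.7, 2.3, 1.5, 1.9, -0.2, -3.1, 0.75]
3 [1.6, 2.4, 1.4, 1.9, -0.2, -3.1, 0.75]
4 [1.5, 2.5, 1.3, 1.9, -0.2, -3.1, 0.75]
```

Request:
carry_out(
  steps=[
    [1.9,2.1,1.5,1.9,-0.2,-3.1,0.75],
    [1.7,2.3,1.5,1.9,-0.2,-3.1,0.75],
    [1.6,2.4,1.4,1.9,-0.2,-3.1,0.75],
    [1.5,2.5,1.3,1.9,-0.2,-3.1,0.75],
    [0,0,0,0,0,0,0.75],
  ],
)

```text
clock: 11.12
eef_pos: [0.5661, -0.095, 0.197]
tool_rot: [-0.001, 0.65, 0.76, 0.001]
force: [0.5, -1.0, 0.4]
grip_width: 0.0645
grasp_force: 0.0
```

Run:
```python
from h import *
c=cap('wrist','w5');P=cloud(c)
s,p,r=cur(); print(p,r.as_matrix().round(3).tolist(),s['grip_width'])
m=((P[...,2]>.1285)&(P[...,2]<.136)&(np.hypot(P[...,0]-.566,P[...,1]+.095)<.035)).astype(np.uint8)
n,l,st,ce=cv2.connectedComponentsWithStats(m);k=1+np.argmax(st[1:,4]);q=np.argwhere(l==k)[:,::-1].astype(np.int32)
e=np.array([plane(c,u,v,.132)[:2] for u,v in cv2.convexHull(q)[:,0]]).astype(np.float32); print(st[k],cv2.minEnclosingCircle(e))
plan(((.567,-.0945,.117),8.7,0,4),claw=.75)
```

```text
[ 0.56559848 -0.0956806   0.19797256] [[-0.152, 0.988, 0.001], [0.988, 0.152, 0.002], [0.002, 0.001, -1.0]] 0.06401010200705508
[ 293  219   60   58 2702] ((0.5668445229530334, -0.09134559333324432), 0.020181724801659584)
t 11.18 q [-0.21 -0.09  1.71  0.    1.53 -0.37] p [ 0.5656 -0.0957  0.198 ] F [-0.7  0.   0.1]
1 [0.0, 0.0, 2.0, 0.0, 0.0, 0.0, 0.75]
2 [0.0, 0.0, 2.0, 0.0, 0.0, 0.0, 0.75]
3 [0.0, 0.0, 2.0, 0.0, 0.0, 0.0, 0.75]
4 [0.0, 0.0, 2.0, 0.0, 0.0, 0.0, 0.75]
```

View pics/w5.png

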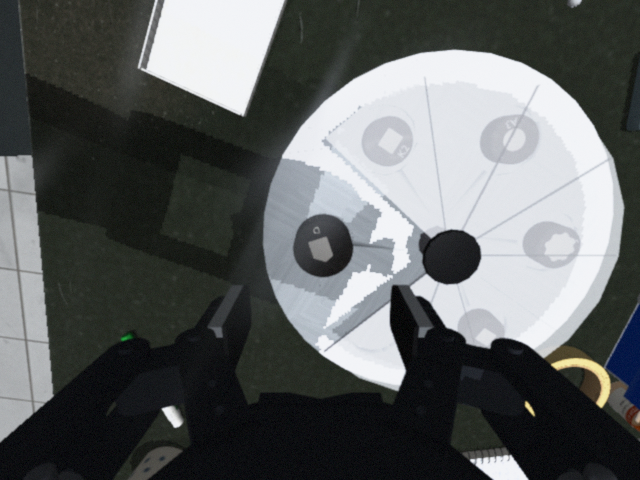

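The wrist view shows the mount at (323,246), midway between the fingers (inner edges near columns 243 and 392). The cover edges are clear of both fingers.

Request:
carry_out(
  steps=[
    [0.2,0.1,2.0,0,0,0,0.75],
    [0,0,2.0,0,0,0,0.75],
    [0,0,2.0,0,0,0,0.75],
    [0,0,1.5,0,0,0,0.75],
    [0,0,0,0,0,0,0.75],
  ],
)

```text
clock: 11.8
eef_pos: [0.5661, -0.0934, 0.123]
tool_rot: [-0.001, 0.652, 0.758, 0.0]
force: [0.1, -0.1, 0.2]
grip_width: 0.0644
grasp_force: 0.0
```

Run:
```python
from h import *
s,p,r=cur(); print(p,s['force'],s['grip_width'])
```

```text
[ 0.56613041 -0.09340508  0.12302595] [ 0.14816189 -0.09877727  0.15783269] 0.06435300939009297
```

Request:
carry_out(
  steps=[
    [0,0,0.5,0,0,0,0.75],
    [0,0,0,0,0,0,0],
    [0,0,0,0,0,0,0],
    [0,0,0,0,0,0,0],
    [0,0,0,0,0,0,0],
  ],
)

```text
clock: 12.42
eef_pos: [0.5671, -0.0936, 0.1204]
tool_rot: [0.001, 0.652, 0.758, 0.001]
force: [-0.2, -0.1, 5.9]
grip_width: 0.0375
grasp_force: 60.4
```

Request:
carry_out(
  steps=[
    [0,0,0,0,0,0,0],
    [0,0,0,0,0,0,0],
  ],
)

```text
clock: 12.68
eef_pos: [0.567, -0.0935, 0.1203]
tool_rot: [0.001, 0.652, 0.758, 0.001]
force: [0.2, -0.3, 5.3]
grip_width: 0.0375
grasp_force: 60.4
```

Request:
carry_out(
  steps=[
    [0,0,-0.4,0,0,0,0],
    [0,0,-0.6,0,0,0,0],
    [0,0,-1.0,0,0,0,0],
    [0,0,-1.5,0,0,0,0],
    [0,0,-2.0,0,0,0,0],
  ],
)

```text
clock: 13.3
eef_pos: [0.5666, -0.0935, 0.1758]
tool_rot: [0.0, 0.652, 0.758, 0.001]
force: [-0.6, -0.8, -0.2]
grip_width: 0.0375
grasp_force: 60.1
```

Run:
```python
from h import *
c=cap('side','d6'); s,p,r=cur(); print(p,s['force'],s['torque'],s['grip_width'],s['grasp_force'])
u,v=proj(c,p).astype(int); a=cap('scene','s6'); x,y=proj(a,p).astype(int); print(u,v,x,y)
t=np.hstack([cv2.resize(k['img'][j-60:j+60,i-60:i+60],(400,400),interpolation=2) for k,i,j in((c,u,v),(a,x,y))]); cv2.imwrite('pics/c6.png',t)
```

```text
[ 0.56749288 -0.09369022  0.179118  ] [ 0.15109101 -0.85073007  3.21071064] [-0.04528864 -0.02168772  0.00940794] 0.03774977715966997 60.106791257858276
320 261 402 232
```

View pics/c6.png

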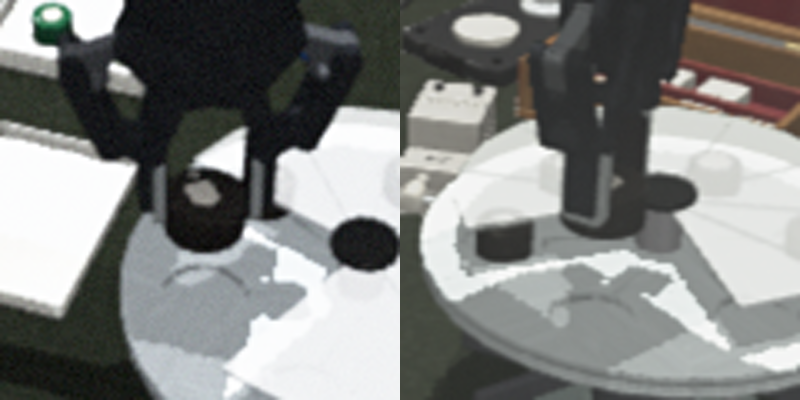

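Lift confirmed: the mount is level between the pads, its pocket below is empty, and there is nothing else in the fingers. Next I'll carry it to the empty half of the tray.

Run:
```python
from h import *
plan(((.51,.06,.20),0,0,4),((.50,.349,.12),-13.7,0,7),claw=0)
```

```text
t 13.4 q [-0.21 -0.09  1.73  0.    1.49 -0.36] p [ 0.5676 -0.0937  0.1778] F [-0.  -0.   0.2]
1 [4.0, -0.8, -0.6, 0.1, 0.0, 2.2, 0]
2 [4.0, -1.0, -0.6, 0.1, 0.0, 2.2, 0]
3 [3.9, -1.1, -0.6, 0.1, 0.0, 2.2, 0]
4 [3.9, -1.3, -0.6, 0.1, 0.0, 2.2, 0]
5 [4.1, -0.1, 1.1, 0.0, 0.0, 2.0, 0]
6 [4.1, -0.3, 1.1, 0.0, 0.0, 2.0, 0]
7 [4.1, -0.4, 1.1, 0.0, 0.0, 2.0, 0]
8 [4.1, -0.6, 1.1, 0.0, 0.0, 2.0, 0]
9 [4.1, -0.7, 1.1, 0.0, 0.0, 2.0, 0]
10 [4.0, -0.8, 1.1, 0.0, 0.0, 2.0, 0]
11 [4.0, -1.0, 1.1, 0.0, 0.0, 2.0, 0]
```

Request:
carry_out(
  steps=[
    [2.0,-0.4,-0.6,0,0,1.2,0],
    [4.0,-0.9,-0.6,0,0,2.2,0],
    [4.0,-1.1,-0.6,0,0,2.2,0],
    [4.0,-1.1,-0.6,0,0,2.2,0],
    [4.1,-1.0,0.5,0,0,2.0,0],
  ],
)

```text
clock: 14.02
eef_pos: [0.5069, 0.0843, 0.1944]
tool_rot: [0.001, 0.715, 0.699, 0.001]
force: [0.4, 0.5, -0.2]
grip_width: 0.0368
grasp_force: 60.1
```

Request:
carry_out(
  steps=[
    [4.1,-0.3,1.1,0,0,2.0,0],
    [4.1,-0.4,1.1,0,0,2.0,0],
    [4.1,-0.6,1.1,0,0,2.0,0],
    [4.1,-0.7,1.1,0,0,2.0,0],
    [4.0,-0.8,1.1,0,0,2.0,0],
  ],
)

```text
clock: 14.65
eef_pos: [0.4975, 0.2905, 0.1382]
tool_rot: [0.0, 0.773, 0.635, 0.001]
force: [0.4, -0.6, -0.5]
grip_width: 0.0372
grasp_force: 60.1
```

Run:
```python
from h import *
plan(((.50,.349,.12),-13.7,0,3),((.50,.349,.03),-13.7,0,5),claw=0); print(env.get_state()['grip_width'])
```

```text
t 14.65 q [ 0.48 -0.06  1.77 -0.    1.43  0.68] p [0.4975 0.2905 0.1382] F [ 0.4 -0.6 -0.5]
1 [1.9, -0.3, 0.6, 0.0, 0.0, 0.8, 0]
2 [1.9, -0.3, 0.6, 0.0, 0.0, 0.8, 0]
3 [1.9, -0.4, 0.6, 0.0, 0.0, 0.8, 0]
4 [0.0, 0.0, 1.8, 0.0, 0.0, 0.0, 0]
5 [0.0, 0.0, 1.8, 0.0, 0.0, 0.0, 0]
6 [0.0, 0.0, 1.8, 0.0, 0.0, 0.0, 0]
7 [0.0, 0.0, 1.8, 0.0, 0.0, 0.0, 0]
8 [0.0, 0.0, 1.8, 0.0, 0.0, 0.0, 0]
0.03722716530054295
```

Request:
carry_out(
  steps=[
    [1.9,-0.3,0.6,0,0,0.8,0],
    [1.9,-0.3,0.6,0,0,0.8,0],
    [1.9,-0.4,0.6,0,0,0.8,0],
    [0,0,1.5,0,0,0,0],
    [0,0,0,0,0,0,0],
  ],
)

```text
clock: 15.28
eef_pos: [0.4992, 0.3462, 0.1039]
tool_rot: [0.0, 0.786, 0.619, -0.001]
force: [-0.4, -0.1, -0.8]
grip_width: 0.0372
grasp_force: 60.1
```

Run:
```python
from h import *
c=cap('wrist','w7'); d=cap('side','d7')
s,p,r=cur(); print(p)
for k in (c,d):
    P=cloud(k); m=(P[...,2]>.015)&(P[...,2]<.022)&(k['img'].min(2)>90)&(np.hypot(P[...,0]-.488,P[...,1]-.3)<.135)&(k['range_z']>0)
    q=P[m][:,:2]-[.488,.3]; a=np.radians(76.3); ey=np.array([np.cos(a),np.sin(a)]);ex=np.array([ey[1],-ey[0]])
    x,y=q@ex,q@ey; print(m.sum(),'x',np.percentile(x,[1,99]).round(3),'y',np.percentile(y,[1,99]).round(3))
plan(((.50,.349,.03),-13.7,0,4),claw=0)
```

```text
[0.49983291 0.34636098 0.10561048]
3088 x [-0.074  0.073] y [-0.071  0.101]
483 x [-0.072  0.075] y [-0.105  0.101]
t 15.38 q [ 0.56  0.03  1.74 -0.    1.37  0.8 ] p [0.4998 0.3464 0.1056] F [ 0.1 -0.2 -0.3]
1 [0.1, 0.0, 1.9, 0.0, 0.0, 0.0, 0]
2 [0.1, 0.0, 1.9, 0.0, 0.0, 0.0, 0]
3 [0.1, 0.0, 1.9, 0.0, 0.0, 0.0, 0]
4 [0.1, 0.0, 1.9, 0.0, 0.0, 0.0, 0]
```

Both views agree on the tray's position. Lowering now.

Request:
carry_out(
  steps=[
    [0,0,2.2,0,0,0,0],
    [0,0,2.2,0,0,0,0],
    [0,0,2.2,0,0,0,0],
    [0,0,1.2,0,0,0,0],
    [0,0,0,0,0,0,0],
  ],
)

```text
clock: 16.0
eef_pos: [0.4995, 0.3467, 0.0264]
tool_rot: [0.0, 0.786, 0.619, -0.0]
force: [0.5, 0.2, -0.3]
grip_width: 0.0368
grasp_force: 60.1
```

```bash
python3 -c "
from h import *
s,p,r=cur(); print(p,s['force'],s['grip_width'])"
```

```text
[0.49946917 0.34673692 0.02640958] [ 0.53717863  0.20532322 -0.29303848] 0.036811747364753074
```

Request:
carry_out(
  steps=[
    [0,0,0.6,0,0,0,0],
    [0,0,0.4,0,0,0,0],
    [0,0,0.2,0,0,0,0],
    [0,0,0,0,0,0,0],
  ],
)

```text
clock: 16.5
eef_pos: [0.4999, 0.347, 0.0157]
tool_rot: [0.0, 0.786, 0.619, 0.001]
force: [0.8, -1.5, -1.2]
grip_width: 0.0372
grasp_force: 60.1
```

Request:
carry_out(
  steps=[
    [0,0,0.2,0,0,0,0],
    [0,0,0.1,0,0,0,0],
    [0,0,0,0,0,0,0],
  ],
)

```text
clock: 16.88
eef_pos: [0.4999, 0.347, 0.0126]
tool_rot: [0.0, 0.786, 0.619, 0.0]
force: [0.5, -0.2, -0.1]
grip_width: 0.0371
grasp_force: 60.1
```

Request:
carry_out(
  steps=[
    [0,0,0.1,0,0,0,0],
    [0,0,0.1,0,0,0,0],
    [0,0,0,0,0,0,0],
  ],
)

```text
clock: 17.25
eef_pos: [0.5, 0.3471, 0.0116]
tool_rot: [0.0, 0.786, 0.619, 0.001]
force: [-4.2, -2.5, 10.0]
grip_width: 0.0376
grasp_force: 61.2
```

Contact (10 N). Releasing slowly, then rising.

Request:
carry_out(
  steps=[
    [0,0,-0.1,0,0,0,0],
    [0,0,0,0,0,0,0.5],
    [0,0,0,0,0,0,0.65],
    [0,0,0,0,0,0,0.65],
    [0,0,0,0,0,0,0.65],
  ],
)

```text
clock: 17.88
eef_pos: [0.4999, 0.347, 0.0116]
tool_rot: [0.0, 0.786, 0.619, 0.001]
force: [0.7, -0.7, 0.2]
grip_width: 0.0556
grasp_force: 0.0
```

Request:
carry_out(
  steps=[
    [0,0,-1.0,0,0,0,0.65],
    [0,0,-3.0,0,0,0,0.65],
    [0,0,-5.0,0,0,0,0.65],
    [0,0,-5.5,0,0,0,0.65],
    [0,0,0,0,0,0,0.65],
  ],
)

```text
clock: 18.5
eef_pos: [0.5012, 0.3479, 0.1625]
tool_rot: [0.001, 0.786, 0.619, 0.004]
force: [-0.4, -0.5, 0.4]
grip_width: 0.0552
grasp_force: 0.0
```

Run:
```python
from h import *
vanes('v9'); c=cap('wrist','w9'); P=cloud(c)
m=(np.hypot(P[...,0]-.5,P[...,1]-.347)<.03)&(P[...,2]>.018)&(P[...,2]<.035); print('mount top z',np.percentile(P[m][:,2],[5,50,95]),np.median(P[m],0),m.sum())
s,p,r=cur(); print(p,s['grip_width'],s['force'],s['clock'])
```

```text
side [(215, 21), (220, 109), (275, 59), (280, 31), (335, 50)]
scene [(95, 22), (155, 127), (160, 36), (215, 86), (220, 27), (275, 167), (280, 34)]
mount top z [0.02174532 0.02312105 0.02428539] [0.49973317 0.34959811 0.02312105] 1645
[0.49948461 0.3467667  0.15615386] 0.055281810487327464 [-0.07585162 -0.36247473 -0.58631181] 18.65
```

View pics/w9.png

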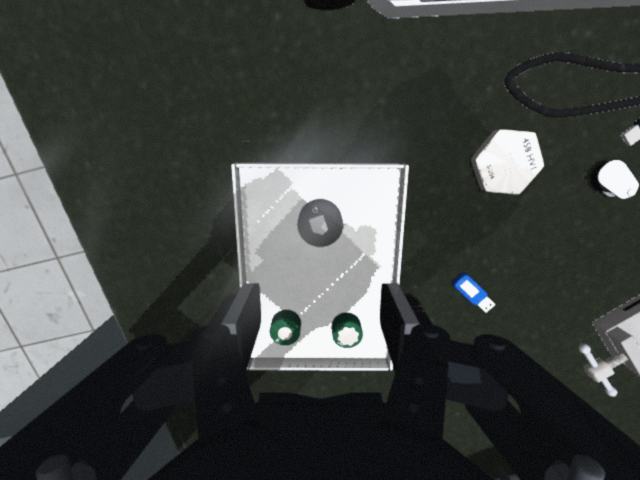

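The mount stands flat in the empty half of the tray at (320,222), polished face up, with its top at z = 0.023 m. The green mounts at (285,328) and (346,330) are undisturbed, and the vanes read at a click position.

```bash
python3 -c "
from cell import job
print(job.sign_off())"
```

```text
the job is handed in; nothing more can be done
None
```

The table was turned two clicks clockwise by its vanes and rests at a click; the large mount was lifted from the gap and stands flat, polished face up, in the larger tray, with about 5.5 N of upward force at the wrist during the grasp, probably fingertips on the plate (limit 8 N), and the job is handed in at about 19 s.

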